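# Blow off the power modules at the assembly station

### The job

Lay every waiting power module squarely across the narrow raised blue bar, balanced and at least a finger's width from the next one; then turn the selector to the green disc to blow them off and let go, leave it there for three seconds, and turn it back to the white disc, each time the shorter way round and never the long way. Then lay all the modules flat side by side in the orange tray, not stacked, with the selector still on white, and leave the other things on the bench where they are.

Things in the scene. Friction and masses are not known exactly. Their poses are not given: they have to be found in the camera images.
- module0: finned aluminium power module, a plain square bar 110 mm long (its x axis) by 36 x 36 mm, 0.18 kg, blue cap on its +x end and black cap on its -x end; all four long faces are alike, any may be underneath. Origin at its centre. 2 or 3 modules are present; they wait lying flat on a black mat straight in front of the robot
- module1: a module just like module0
- module2: a module just like module0
- bar_stand: blow-off stand, on the robot's left, fixed to the table: a level blue bar 24 mm wide (along this body's x), 300 mm long (along its y), its flat top 80 mm above the table, on two posts over a 100 x 290 mm foot plate with a row of air nozzles below 40 mm. Origin on the table under the middle of the bar; z up
- tray: loose orange open tray for finished modules, outside 150 (its x) x 250 (its y) x 24 mm high, walls and floor 4 mm, 0.7 kg. Origin at the centre of its underside, z up
- selector (a joint): angle of the selector knob in rad, growing counter-clockwise seen from above. It turns endlessly either way (no stops, stays where left, friction about 0.05 N m). A running total: 0, 6.283 and so on all have the pointer at the white disc; at the start it is some way to either side of white, near 6.283
- selector_grip (a point): point on the selector knob's axis at the height to grip it, 68 mm above the table. The knob is on a fixed round grey housing 170 mm across and 30 mm high on the robot's right; its grip is an upright black bar 42 mm long (along the pointer) and 14 mm thick, from 42 to 80 mm above the table, over a 48 mm hub disc. This point turns with the knob: its x axis lies along the pointer
- pointer_tip (a point): tip of the selector's orange pointer, 58 mm from the knob's axis, 38 mm above the table, passing just over the coloured discs
- white_mark (a point): white (off) disc, 20 mm across, flush on the selector's dial 58 mm from the knob's axis; this point is its centre. The white disc is always there at joint value 0 of the dial, though the housing may stand turned any way
- green_mark: green (blow-off) disc, 20 mm across, flush on the selector's dial 58 mm from the knob's axis; this point is its centre. It sits 70 or 125 degrees to one side or the other of the white disc; red, blue and yellow discs sit in the other three of those places
- driver: screwdriver lying on the table. Bystander: leave it alone
- tape: yellow tape roll, 70 mm across, 20 mm high. Bystander: leave it alone
- jar: small jar 52 mm across, 70 mm high. Bystander: leave it alone
- parts_bin: black open bin 100 x 120 x 50 mm. Bystander: leave it alone
- gauge: steel gauge block 40 x 30 x 30 mm. Bystander: leave it alone
- spanner: spanner lying on the table. Bystander: leave it alone
Things that resemble listed ones, but are neither listed nor needed, are in the scene too. What is shaped like the module1 but red is not meant.

How it is judged:
By the outcome, as a careful person would: the job done as asked, in the order asked, and still so for the second after the job is handed in, with the robot touching nothing.
Of module0, module1, module2 only 2 to 3 are there at a start; the rules pass over those that are not, and their reading is None.
At some moment in a run one of tray may be knocked a few centimetres aside while the robot is not near it.
Once in a run the grip may slacken for a moment while it holds something.
It also fails if it takes over 210 s, if anything falls off the work surface, if the arm or the gripper's body presses on something with over 40 N, if the wrist force passes 120 N, or if a joint passes its speed limit or range.

### The arm

A 6-joint arm with a two-finger parallel gripper is mounted at the origin on the work surface. World frame = base frame: x ahead of the robot, y to its left, z up, the work surface at z = 0. Lengths are in m, angles in rad, forces in N, time in s.
With the tool pointing down it reaches from about 0.375 to 0.925 m from the base axis. Payload 5.7 kg.
Tool frame: the origin (TCP) lies at the very end of the fingers, on their centre line; the grasp point (between the pads) lies 19 mm behind it; z points along the fingers, y is the line along which they close (so a half turn about z gives the same grasp; the last joint's range is limited). The gripper opens to 85 mm and grips with 20 to 120 N. Pads are 22 mm wide; open, the fingers measure 114 mm over their backs; the gripper's body (76 mm by 85 mm) begins 54 mm behind the grasp point. The pads swing forward as they close: fully open they stand 13 mm farther back than shut.
Start: joints at [-1.429, 0.359, 1.51, -0, 1.272, -0.115], TCP at [0.152, -0.58, 0.231] pointing down, gripper open.
Joint ranges: [-2.97, 2.97], [-1.01, 2.36], [0.21, 2.38], [-0.96, 4.11], [0.2, 2.71], [-2.98, 2.98]. Speed limits (rad/s): [2.39, 2.39, 3.14, 3.14, 3.14, 3.14].

### API

Orientations are given as a rotation vector (axis times angle).
In Python, from plant import robot gives the robot as it stands.
- The arm moves only by the tool move_arm, never from a script. Its argument "plan" is one flat list of numbers, 7 for each row, row after row: the shift along the tool's x, y, z in mm, then the turn, a rotation vector about the tool's x, y, z in degrees, then the closure, from -1 (fully open) to 1 (shut). A call has 1 to 8 rows; each row is the pose to reach, as a shift and turn from the pose commanded when the call began, along the tool's axes at that moment; what a row does not reach only later rows make up. A row lasts 1/8 s, in which the tool goes at most 62.5 mm and 10.7 degrees, less where a joint would pass 70% of its speed; a pose out of reach is approached as far as the arm can. A call with a gripper value outside its range is refused whole. The fingers move at their own pace and stop on an object; the grip force is fixed at half the most. Time passes only in rows, so rows that repeat a pose let the fingers close. It gives the time, the measured TCP pose, the force, the opening and the grip force at its end, in the units of the state.
- robot.get_state(): the state, without advancing time (a new reading comes with each control period).
- robot.camera(name): name is "scene" or "top" or "wrist"; returns (picture, depth): 480x640x3 uint8, red, green, blue; 480x640 float32, m along the optical axis (not along the pixel's ray), 0 where there is no reading.
- robot.camera_model(name): a dict with "K" (3x3 intrinsics, pixels), "k1" (the pictures are not rectified: a ray, as slopes to the right and down, at radius r is drawn at 1 + k1 r^2 times it, then the intrinsics apply), "rvec" (rotation vector, rad) and "tvec" (3), from world to camera coordinates, as OpenCV has them; the wrist camera has in their place "T_tool_cam" (4x4, takes a point from camera to tool coordinates, whose origin is the TCP and whose axes are the flange's). Camera axes: x right, y down, z forward; pixel columns grow to the right and rows downward; lengths in m; the calibration is good to about 2 mm. A picture is of the moment at which its call begins: read the wrist's pose just before it. camera_model takes no time and is no camera call.
- robot.finish_job(): hands the job in; it is judged then, once.
The state is a dict: "clock": time; "joint_positions": joint angles; "dq": joint speeds; "effort": joint torques, N m; "tool_pos": TCP position; "tcp_rot": TCP orientation; "wrist_force": force on the tool from outside, world axes, zero at the start; "ft_torque": the same for the moment, N m; "finger_gap": finger opening in m; "finger_force": force on a finger pad.
Only numpy, scipy, OpenCV 4.12 (cv2) and the standard library are available. Lean on these libraries where they do the work, as an engineer would, in place of code of your own. Each camera call takes 0.05 s, during which the arm holds its last target. There are 200 camera calls.

## Working session

There is one attempt and no reset: what is moved stays moved. The work goes in short steps, Python scripts to look and compute and a tool call to move; the robot and the scene stay as the last step left them, time stands still between calls to the robot, and variables do not carry over. Pictures are saved under pics/ and viewed, at most 14 in all, crops included, and the job is handed in when it is done.

Besides the shell and the picture viewer there is one more tool, called after "Call:" as name(argument=value, ...) on one line, values as JSON. move_arm: Moves the arm, as the interface text tells. Its arguments: {"type":"object","properties":{"plan":{"type":"array","items":{"type":"number"}}},"required":["plan"]}

```bash
ls; mkdir -p pics
cat > h.py <<'E'
import numpy as np, cv2
from plant import robot
from scipy.spatial.transform import Rotation as R
def cam(name):
    s=robot.get_state(); im,d=robot.camera(name); m=robot.camera_model(name)
    K=np.array(m["K"]);k1=m["k1"]
    if name=="wrist":
        T=np.eye(4);T[:3,:3]=R.from_rotvec(s["tcp_rot"]).as_matrix();T[:3,3]=s["tool_pos"]
        T=T@np.array(m["T_tool_cam"])
    else:
        T=np.eye(4);r=R.from_rotvec(m["rvec"]).as_matrix();T[:3,:3]=r.T;T[:3,3]=-r.T@np.array(m["tvec"])
    return im,d,(K,k1,T)
def rays(px,c):
    K,k1,T=c
    px=np.atleast_2d(np.array(px,float))
    u=cv2.undistortPoints(px[:,None],K,np.array([k1,0,0,0.]))[:,0]
    return np.c_[u,np.ones(len(u))]
def onplane(px,z,c):
    T=c[2]; v=rays(px,c)@T[:3,:3].T
    return T[:3,3]+v*((z-T[2,3])/v[:,2])[:,None]
def depthpts(px,d,c):
    px=np.atleast_2d(px).astype(int); T=c[2]
    return (rays(px,c)*d[px[:,1],px[:,0]][:,None])@T[:3,:3].T+T[:3,3]
def save(n,im): cv2.imwrite(f"pics/{n}.png",cv2.cvtColor(im,cv2.COLOR_RGB2BGR))
E
python3 - <<'E'
from h import *
for n in("top","scene"):
    im,d,c=cam(n);save(n+"0",im);np.savez(f"{n}0.npz",im=im,d=d,K=c[0],k1=c[1],T=c[2]);print(n,c[2].round(3).tolist(),c[0].tolist(),c[1])
print(robot.get_state())
print(robot.camera_model("wrist")["T_tool_cam"])
E
```

```text
pics
top [[0.006, -0.995, 0.103, 0.408], [-1.0, -0.007, -0.008, -0.031], [0.009, -0.103, -0.995, 1.045], [0.0, 0.0, 0.0, 1.0]] [[458.68523457529625, 0.0, 326.49272674136614], [0.0, 458.68523457529625, 233.22993909847725], [0.0, 0.0, 1.0]] 0.0366282509400936
scene [[-0.378, 0.739, -0.558, 1.396], [0.926, 0.302, -0.228, 0.345], [-0.0, -0.602, -0.798, 1.353], [0.0, 0.0, 0.0, 1.0]] [[612.5710386108285, 0.0, 316.2948502962419], [0.0, 612.5710386108285, 236.54793102446067], [0.0, 0.0, 1.0]] -0.09287960029010728
{'clock': 0.1, 'joint_positions': array([-1.42909879e+00,  3.59477621e-01,  1.51136923e+00,  8.83072112e-06,
        1.27247723e+00, -1.15092021e-01]), 'dq': array([-4.55912970e-04, -2.03675114e-03, -2.35398979e-03,  3.27526240e-04,
        3.19232096e-04,  6.03836522e-05]), 'effort': array([-8.67102972e-04, -5.28655601e+01, -2.79350102e+01, -3.12245320e-04,
        5.00453752e-03,  2.63291452e-05]), 'tool_pos': array([ 0.15229659, -0.57969733,  0.23049392]), 'tcp_rot': array([-3.11401667e+00, -4.02031002e-01,  2.29122359e-05]), 'wrist_force': array([-0.76338295,  0.40711453,  0.47222524]), 'ft_torque': array([ 0.00608203, -0.02552753,  0.02823705]), 'finger_force': 0.0, 'finger_gap': 0.08518880660195927}
[[-6.94910544e-04 -9.62891025e-01 -2.69889591e-01  6.80968315e-02]
 [ 9.99999758e-01 -6.77098369e-04 -1.59096292e-04 -7.55408837e-04]
 [-2.95494098e-05 -2.69889636e-01  9.62891263e-01 -1.42357182e-01]
 [ 0.00000000e+00  0.00000000e+00  0.00000000e+00  1.00000000e+00]]
```

View pics/top0.png

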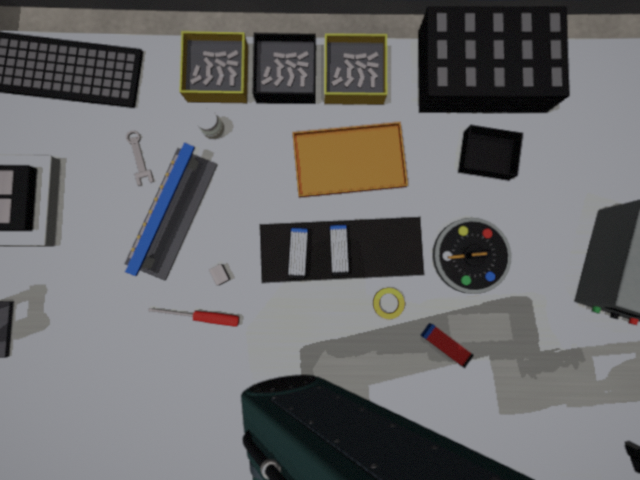

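View pics/scene0.png

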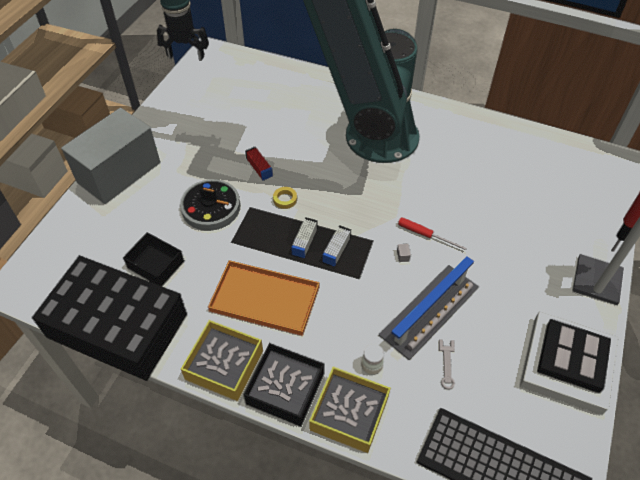

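Top view: there are two white-finned modules on the mat, at (299,251) and (339,248). The red lookalike at (447,345) isn't meant. The bar runs from (187,150) to (133,270), the tray is at (351,160) and the dial at (472,256). Next I measure these and view one enlarged crop.

```bash
cat > meas.py <<'E'
from h import *
def load(n):
    z=np.load(f"{n}0.npz");return z["im"],z["d"],(z["K"],float(z["k1"]),z["T"])
def blob(im,lo,hi,box,minA=20):
    hsv=cv2.cvtColor(im,cv2.COLOR_RGB2HSV);m=cv2.inRange(hsv,lo,hi)
    k=np.zeros_like(m);x0,y0,x1,y1=box;k[y0:y1,x0:x1]=1;m=m*k
    cs,_=cv2.findContours(m,cv2.RETR_EXTERNAL,cv2.CHAIN_APPROX_NONE)
    return sorted([c for c in cs if cv2.contourArea(c)>=minA],key=cv2.contourArea,reverse=True)
def rect(c,z,cm):
    p=onplane(c[:,0],z,cm)[:,:2]*1000
    return cv2.minAreaRect(p.astype(np.float32))
E
python3 - <<'E'
from meas import *
im,d,c=load("top")
for n,lo,hi,box,z in [("mod",(0,0,110),(180,60,255),(262,215,420,280),.036),("bluecap",(105,120,60),(125,255,255),(262,215,420,280),.036),
  ("bar",(100,130,60),(125,255,255),(110,130,200,290),.080),("tray",(8,120,80),(20,255,255),(280,110,420,210),.024),
  ("wht",(0,0,170),(180,50,255),(436,222,508,290),.03),("grn",(45,100,60),(80,255,255),(436,222,508,290),.03),("red",(0,150,90),(5,255,255),(436,222,508,290),.03),("yel",(24,130,100),(35,255,255),(436,222,508,290),.03),("blu",(105,130,60),(125,255,255),(436,222,508,290),.03),
  ("ptr",(8,120,80),(20,255,255),(436,222,508,290),.038)]:
    for b in blob(im,lo,hi,box)[:3]:
        r=rect(b,z,c);x,y,w,h=cv2.boundingRect(b)
        P=depthpts(b[:,0].mean(0)[None],d,c)[0]
        print(n,(x+w//2,y+h//2),cv2.contourArea(b),np.round(r[0],1),np.round(r[1],1),round(r[2],1),"depthz",(P*1000).round())
p=np.hstack([cv2.resize(im[205:305,260:420],None,fx=2.5,fy=2.5,interpolation=3),cv2.resize(im[205:305,425:525],None,fx=2.5,fy=2.5,interpolation=3)])
save("crop0",p)
E
```

```text
mod (341, 219) 675.5 [544.3 -69.9] [ 17.9 348.4] 0.5 depthz [553. -65.   3.]
mod (298, 253) 606.5 [468.1  24.8] [34.3 92.6] 87.1 depthz [471.  26.  33.]
mod (339, 250) 600.0 [475.5 -66.2] [92.8 34.4] 2.8 depthz [475. -65.  34.]
bluecap (299, 230) 44.0 [520.2  22. ] [ 6.7 35.4] 0.4 depthz [521.  22.  37.]
bluecap (338, 227) 42.5 [527.5 -64.2] [ 6.7 35.5] 0.4 depthz [528. -62.  37.]
bar (160, 209) 1517.0 [558.7 312.7] [ 26.3 296.4] 68.0 depthz [557. 316.  77.]
tray (350, 160) 6773.5 [684.  -90.5] [148.8 246.8] 6.1 depthz [689. -90.   4.]
grn (466, 280) 71.0 [ 411.7 -346.3] [21.3 22.1] 44.5 depthz [ 414. -344.   32.]
red (487, 233) 56.0 [ 516.  -395.5] [17.7 18.2] 88.4 depthz [ 515. -393.   36.]
yel (463, 231) 54.0 [ 521.2 -342.5] [17.7 20.1] 88.7 depthz [ 522. -340.   32.]
blu (490, 276) 78.0 [ 420.9 -399.1] [21.2 22.1] 44.3 depthz [ 421. -396.   32.]
ptr (456, 257) 26.5 [ 462.8 -323.4] [ 6.6 30.8] 0.4 depthz [ 464. -322.   41.]
ptr (479, 254) 26.0 [ 469.3 -373.7] [ 6. 31.] 6.8 depthz [ 468. -359.   82.]
```

View pics/crop0.png

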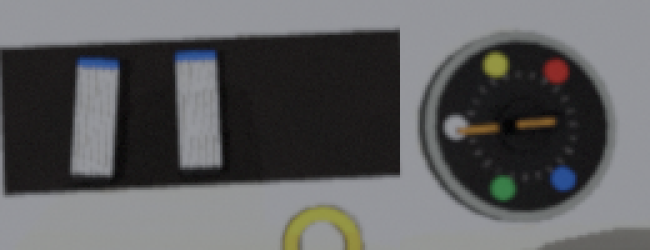

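The crop shows exactly two white modules with blue caps pointing +x. The black caps blend into the mat. On the dial the pointer is near white, about 4° past it, with white at crop (455,127), green at (502,187) and yellow at (495,65). Green is about 70° counter-clockwise from white, since the left of the image is +y.

```bash
cat >> h.py <<'E'
def go(x,y,z,th):
    """print shift (mm, tool axes) and turn (deg) to TCP x,y,z mm, tool-x heading th deg, pointing down"""
    s=robot.get_state();r=R.from_rotvec(s["tcp_rot"]);t=np.radians(th)
    g=R.from_matrix(np.array([[np.cos(t),np.sin(t),0],[np.sin(t),-np.cos(t),0],[0,0,-1]]))
    print((r.inv().apply(np.array([x,y,z])-s["tool_pos"]*1000)).round(1),np.degrees((r.inv()*g).as_rotvec()).round(1))
def st():
    s=robot.get_state();X=R.from_rotvec(s["tcp_rot"]).as_matrix()
    print(s["clock"],(s["tool_pos"]*1000).round(1),"th",np.degrees(np.arctan2(X[1,0],X[0,0])).round(1),"gap",round(s["finger_gap"]*1000,1),s["finger_force"],s["wrist_force"].round(1),"j",np.degrees(s["joint_positions"]).round(0))
E
python3 -c "
from h import *
go(476,-66,130,2)"
```

```text
[ 443.5 -414.5  101.3] [-0.1 -0.  12.7]
```

Call:
move_arm(plan=[440,-415,70,0,0,12.7,-1,440,-415,70,0,0,12.7,-1,440,-415,70,0,0,12.7,-1,440,-415,70,0,0,12.7,-1,440,-415,70,0,0,12.7,-1,440,-415,70,0,0,12.7,-1,440,-415,70,0,0,12.7,-1,440,-415,70,0,0,12.7,-1])

```text
clock: 1.1
tool_pos: [0.416, -0.1571, 0.1736]
tcp_rot: [3.141, 0.055, 0.0]
wrist_force: [0.6, -0.5, -0.2]
finger_gap: 0.0854
finger_force: 0.0
```

Call:
move_arm(plan=[80,-95,25,0,0,0,-1,80,-95,25,0,0,0,-1,80,-95,25,0,0,0,-1,80,-95,25,0,0,0,-1])

```text
clock: 1.6
tool_pos: [0.4912, -0.061, 0.1484]
tcp_rot: [-3.141, -0.057, 0.002]
wrist_force: [-0.9, 0.1, 1.0]
finger_gap: 0.0849
finger_force: 0.0
```

Run:
```python
from meas import *
st()
im,d,c=cam("wrist");save("w1",im)
for n,lo,hi,z in [("w",(0,0,110),(180,60,255),.037),("b",(105,120,60),(125,255,255),.037)]:
    for b in blob(im,lo,hi,(0,0,640,480),300)[:4]:
        r=rect(b,z,c);x,y,w,h=cv2.boundingRect(b);print(n,(x,y,w,h),np.round(r[0],1),np.round(r[1],1),round(r[2],1))
go(476,-66,5,2)
```

```text
1.6 [491.2 -61.  148.4] th 2.1 gap 84.9 0.0 [-0.9  0.1  1. ] j [-15.  18. 105.  -0.  58.  73.]
w (0, 0, 640, 407) [512.5 -72.5] [583.4 320.6] 88.2
w (202, 201, 226, 217) [424.5 -54.9] [192.6 193.4] 2.0
w (188, 205, 47, 119) [467.1  25.7] [34.9 93.7] 87.0
w (86, 429, 67, 51) [272.7 134.1] [61.6 70.3] 5.6
b (187, 190, 58, 19) [520.   19.7] [41.9 12.6] 88.4
b (304, 186, 49, 16) [526.6 -62.4] [10.9 34.9] 2.1
b (508, 430, 32, 27) [ 305.5 -249.9] [28.5 29.4] 54.8
[-15.    3.8 143.7] [0.  0.1 0. ]
```

View pics/w1.png

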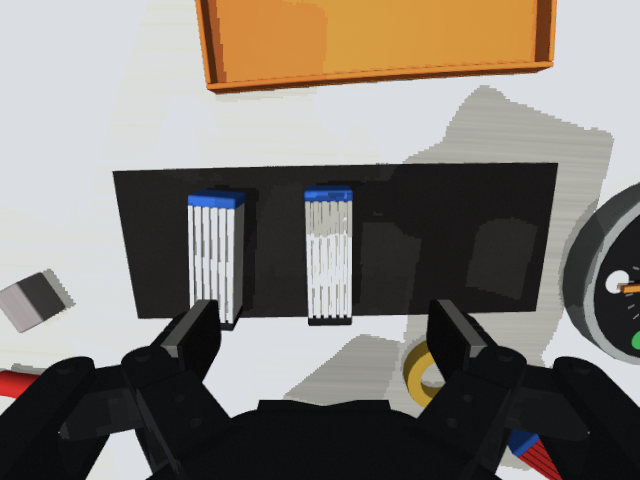

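The wrist view agrees with the top camera: module B's blue cap is at (328,194), module A's at (215,200), and both lie clear on the mat. I descend on B and grip it.

Call:
move_arm(plan=[-15,4,50,0,0,0,-1,-15,4,100,0,0,0,-1,-15,4,142,0,0,0,-1,-15,4,142,0,0,0,1,-15,4,142,0,0,0,1,-15,4,142,0,0,0,1,-15,4,142,0,0,0,1,-15,4,142,0,0,0,1])

```text
clock: 2.65
tool_pos: [0.4786, -0.0665, 0.0089]
tcp_rot: [3.14, 0.056, 0.006]
wrist_force: [0.4, -3.8, 5.3]
finger_gap: 0.035
finger_force: 60.5
```

Run:
```python
from h import *
st()
# bar positions
c=np.array([558.7,312.7]);u=np.array([np.cos(np.radians(-22)),np.sin(np.radians(-22))])
print(c+60*u,c-60*u)
```

```text
2.65 [478.6 -66.5   8.9] th 2.0 gap 35.0 60.47977924346924 [ 0.4 -3.8  5.3] j [-16.  30. 113.  -0.  37.  72.]
[614.33103127 290.2236044 ] [503.06896873 335.1763956 ]
```

Run:
```python
from h import *
t=np.radians(68)
go(614+2*np.cos(t),290+2*np.sin(t),130,68)
```

```text
[ 149.2 -353.1 -121.1] [  0.2  -0.1 -66. ]
```

Call:
move_arm(plan=[0,0,-60,0,0,0,1,5,-10,-121,0,0,-5,1,25,-60,-121,0,0,-15,1,49,-115,-121,0,0,-25,1,74,-173,-121,0,0,-35,1,99,-233,-121,0,0,-45,1,124,-293,-121,0,0,-55,1,149,-350,-121,0,0,-65,1])

```text
clock: 3.65
tool_pos: [0.6122, 0.2865, 0.1297]
tcp_rot: [2.614, 1.742, 0.003]
wrist_force: [0.0, -0.1, -1.3]
finger_gap: 0.0355
finger_force: 60.8
```

Run:
```python
from h import *
st()
t=np.radians(68)
go(614+2*np.cos(t),290+2*np.sin(t),92,68)
im,d,c=cam("wrist");save("w2",im)
```

```text
3.65 [612.2 286.5 129.7] th 67.4 gap 35.5 60.77128887176514 [ 0.  -0.1 -1.3] j [19. 32. 83. -0. 65. 42.]
[ 5.9  0.2 37.8] [ 0.1 -0.1 -0.6]
```

View pics/w2.png

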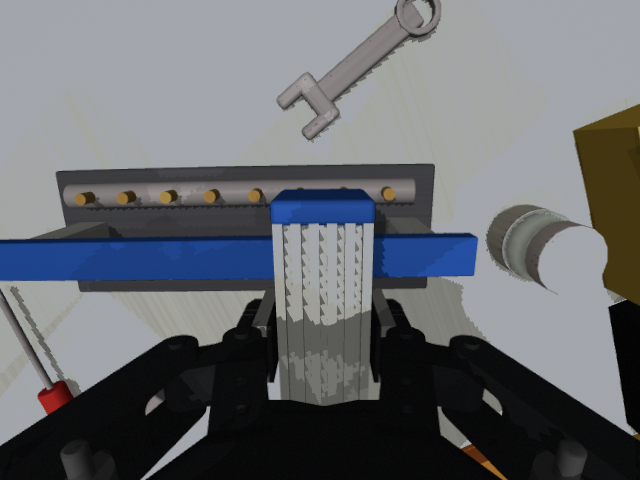

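The wrist view shows the module held square to the bar, with the bar running from (0,260) to (475,255). I check the bar position from this picture.

Run:
```python
from meas import *
im,d,c=cam("wrist")
hsv=cv2.cvtColor(im,cv2.COLOR_RGB2HSV);m=cv2.inRange(hsv,(100,130,60),(125,255,255))
up=[];lo=[]
for x in list(range(30,250,10))+list(range(385,465,10)):
    v=np.where(m[200:300,x]>0)[0]+200
    if len(v)>5: up.append((x,v.min())); lo.append((x,v.max()))
U=onplane(up,.08,c);L=onplane(lo,.08,c)
ctr=(U+L)/2*1000; v=cv2.fitLine(ctr[:,:2].astype(np.float32),cv2.DIST_L2,0,.01,.01).ravel()
print(np.linalg.norm((U-L)*1000,axis=1)[[0,5,-1]].round(1), v)
print("dirdeg",np.degrees(np.arctan2(v[1],v[0])))
n=np.array([-v[1],v[0]]); print("offset TCP-line along n",(robot.get_state()["tool_pos"][:2]*1000-v[2:])@n, n, "top-cam bar centre vs line",(np.array([558.7,312.7])-v[2:])@n)
print("right end",onplane([(476,255)],.08,c)*1000)
```

```text
[25.7 26.5 25.7] [ 9.2772168e-01 -3.7327272e-01  5.5279224e+02  3.1915622e+02]
dirdeg -21.917597
offset TCP-line along n -3.181535554572807 [0.37327272 0.9277217 ] top-cam bar centre vs line -3.7843677823959236
right end [[701.35340564 269.65499979  80.        ]]
```

Run:
```python
from meas import *
im,d,c=cam("wrist")
st()
hsv=cv2.cvtColor(im,cv2.COLOR_RGB2HSV);m=cv2.inRange(hsv,(100,130,60),(125,255,255))
for x in (30,100,200,400,440,460,470,474):
    v=np.where(m[200:300,x]>0)[0]+200
    P=onplane([(x,v.min()),(x,v.max())],.08,c)*1000
    Q=depthpts([(x,v.min()+4),(x,v.max()-8)],d,c)*1000
    print(x,v.min(),v.max(),len(v),P[:,:2].round(1).tolist(),Q.round(1).tolist())
```

```text
3.8 [612.8 287.7 129.4] th 67.2 gap 35.0 60.831602811813354 [-0.4 -1.4 -1.9] j [19. 32. 83.  0. 65. 42.]
30 247 287 41 [[458.6, 370.9], [443.2, 349.7]] [[457.5, 368.8, 80.4], [446.7, 354.1, 80.2]]
100 246 287 42 [[499.3, 354.6], [485.3, 332.7]] [[498.2, 352.5, 80.2], [487.9, 337.0, 79.6]]
200 245 287 43 [[554.4, 332.3], [542.2, 309.4]] [[552.9, 330.1, 79.0], [544.4, 313.8, 79.5]]
400 243 284 42 [[660.7, 289.3], [652.5, 265.6]] [[660.1, 286.7, 78.9], [654.2, 270.0, 79.3]]
440 242 283 42 [[682.3, 281.0], [674.7, 256.9]] [[681.5, 278.7, 80.1], [676.4, 261.3, 79.1]]
460 242 283 42 [[693.0, 276.5], [685.8, 252.2]] [[692.6, 273.8, 78.9], [687.2, 257.2, 80.1]]
470 244 283 40 [[698.1, 273.1], [691.4, 249.8]] [[697.4, 270.8, 80.1], [692.6, 255.0, 80.5]]
474 246 256 11 [[699.9, 271.0], [698.2, 265.2]] [[699.4, 268.5, 79.4], [700.0, 269.3, 78.6]]
```

Run:
```python
from h import *
go(613.9,294.5,88,68.1)
```

```text
[ 6.6 -1.7 41.4] [ 0.1 -0.2 -0.9]
```

Call:
move_arm(plan=[6.5,-1.5,0,0,0,-1,1,6.5,-1.5,15,0,0,-1,1,6.5,-1.5,30,0,0,-1,1,6.5,-1.5,36,0,0,-1,1,6.5,-1.5,39,0,0,-1,1,6.5,-1.5,40,0,0,-1,1,6.5,-1.5,40,0,0,-1,1])

```text
clock: 4.68
tool_pos: [0.6121, 0.2899, 0.089]
tcp_rot: [2.604, 1.757, -0.003]
wrist_force: [-4.8, -3.5, 7.6]
finger_gap: 0.0351
finger_force: 62.2
```

Run:
```python
from h import *
st()
im,d,c=cam("scene")
x=lambda a:a
save("s1",cv2.resize(im[240:380,340:520],None,fx=3,fy=3,interpolation=3))
```

```text
4.675 [612.1 289.9  89. ] th 68.0 gap 35.1 62.217514514923096 [-4.8 -3.5  7.6] j [20. 35. 84. -0. 61. 42.]
```

Call:
move_arm(plan=[0,0,-4,0,0,0,1,0,0,-4,0,0,0,1,0,0,-4,0,0,0,1])

```text
clock: 5.1
tool_pos: [0.613, 0.2909, 0.0917]
tcp_rot: [-2.604, -1.757, -0.0]
wrist_force: [-0.3, 0.0, -2.1]
finger_gap: 0.035
finger_force: 60.9
```

Run:
```python
from h import *
st();robot.camera("top");st();robot.camera("top");st()
go(613.9,294.5,88,68.1)
```

```text
5.1 [613.  290.9  91.7] th 68.0 gap 35.0 60.89263200759888 [-0.3  0.  -2.1] j [20. 35. 84.  0. 62. 42.]
5.15 [612.8 290.9  91.6] th 68.0 gap 35.0 60.892900228500366 [ 0.6  0.7 -1.7] j [20. 35. 84.  0. 62. 42.]
5.2 [612.8 290.9  91.6] th 68.0 gap 34.9 60.89261770248413 [-0.3 -0.2 -1.8] j [20. 35. 84.  0. 62. 42.]
[ 3.8 -0.3  3.6] [-0.   0.  -0.1]
```

Call:
move_arm(plan=[3.8,0,0,0,0,0,1,3.8,0,0,0,0,0,1,3.8,0,2,0,0,0,1,3.8,0,3.5,0,0,0,1,3.8,0,3.5,0,0,0,1])

```text
clock: 5.82
tool_pos: [0.6143, 0.2945, 0.0889]
tcp_rot: [-2.604, -1.757, -0.001]
wrist_force: [-1.8, -0.5, 3.5]
finger_gap: 0.0355
finger_force: 40.5
```

Run:
```python
from h import *
st()
im,d,c=cam("scene")
save("s1",cv2.resize(im[240:380,340:520],None,fx=3,fy=3,interpolation=3))
```

```text
5.825 [614.3 294.5  88.9] th 68.0 gap 35.5 40.4547393321991 [-1.8 -0.5  3.5] j [20. 35. 84.  0. 61. 42.]
```

View pics/s1.png

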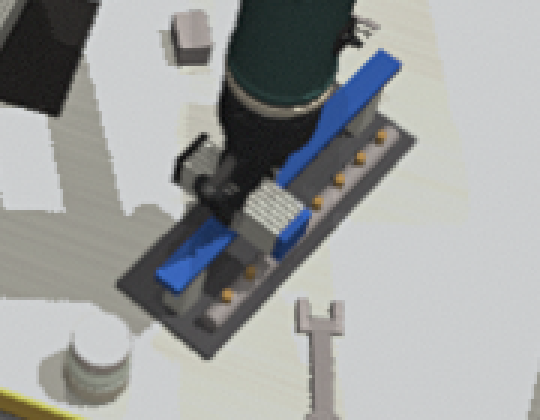

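The module sits across the bar with a light 3.5 N contact. I release it and retreat upwards.

Call:
move_arm(plan=[0,0,0,0,0,0,0.4,0,0,0,0,0,0,0,0,0,0,0,0,0,-0.8,0,0,0,0,0,0,-1,0,0,-30,0,0,0,-1,0,0,-60,0,0,0,-1,0,0,-90,0,0,0,-1,0,0,-100,0,0,0,-1])

```text
clock: 6.88
tool_pos: [0.6155, 0.2949, 0.1904]
tcp_rot: [2.604, 1.757, 0.006]
wrist_force: [-0.1, -0.1, -0.3]
finger_gap: 0.0854
finger_force: 0.0
```

Run:
```python
from meas import *
robot.camera("top");st()
im,d,c=cam("wrist");save("w3",im)
go(472,25.5,100,-3)
```

```text
6.925 [615.5 294.9 190.7] th 68.0 gap 85.9 0.0 [0.9 0.2 0.9] j [20. 29. 78.  0. 72. 42.]
[-303.2  -31.8   88.7] [ 0.  -0.1 71. ]
```

View pics/w3.png

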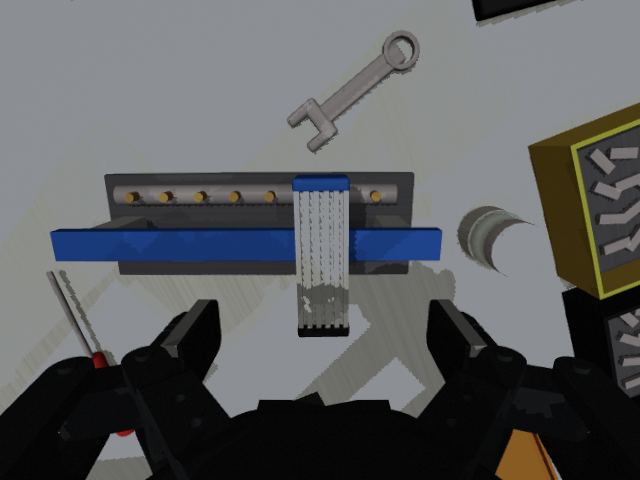

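The module rests square on the bar, from its cap at (320,180) to (323,331), with the bar at rows 229–261. I check that it is centred.

Run:
```python
from h import *
robot.camera("top")
im,d,c=cam("wrist")
E=onplane([(320,178),(323,327)],.116,c)*1000;print(E.round(1),np.linalg.norm(E[0]-E[1]))
B=onplane([(320,229),(320,261)],.08,c)*1000;L=onplane([(53,247),(440,244)],.08,c)*1000;print(B.round(1),np.linalg.norm(B[0]-B[1]),L.round(1))
n=np.array([.373,.928]);print(E.mean(0)[:2]@n,B.mean(0)[:2]@n)
print(depthpts([(322,200),(322,250),(322,310),(308,250),(338,250)],d,c).round(4)[:,2])
```

```text
[[630.7 342.4 116. ]
 [594.7 248.8 116. ]] 100.23049469642142
[[615.2 305.5  80. ]
 [605.9 282.7  80. ]] 24.69362857077496 [[419.3 369.9  80. ]
 [693.9 261.4  80. ]]
502.87292429168707 500.67380996136717
[0.114  0.1117 0.1162 0.1169 0.115 ]
```

Call:
move_arm(plan=[-35,-4,0,0,0,8,-1,-75,-8,0,0,0,17,-1,-120,-12,0,0,0,27,-1,-170,-17,20,0,0,37,-1,-220,-22,40,0,0,47,-1,-265,-27,60,0,0,57,-1,-303,-32,80,0,0,67,-1,-303,-32,88,0,0,71,-1])

```text
clock: 8.07
tool_pos: [0.4671, 0.0238, 0.098]
tcp_rot: [-3.14, 0.092, 0.01]
wrist_force: [1.1, 0.3, 0.9]
finger_gap: 0.0855
finger_force: 0.0
```

Run:
```python
from meas import *
robot.camera("top");robot.camera("top");st()
im,d,c=cam("wrist")
for b in blob(im,(105,120,60),(125,255,255),(0,0,640,300),300)[:2]:
    r=rect(b,.037,c);print(cv2.boundingRect(b),np.round(r[0],1),np.round(r[1],1),round(r[2],1))
go(469.5,25.3,6,-3.1)
```

```text
8.175 [469.   25.   98.5] th -3.1 gap 85.5 0.0 [-0.2 -0.2  0.3] j [ -5.  20. 111.   0.  49.  88.]
(292, 171, 61, 18) [518.6  23.8] [34.7  9.7] 86.9
[-0.2  0.1 93.2] [-0.   0.2  0.1]
```

Call:
move_arm(plan=[0,0,45,0,0,0,-1,0,0,80,0,0,0,-1,0,0,92,0,0,0,-1,0,0,92,0,0,0,1,0,0,92,0,0,0,1,0,0,92,0,0,0,1,0,0,92,0,0,0,1,0,0,92,0,0,0,1])

```text
clock: 9.22
tool_pos: [0.4723, 0.0254, 0.0097]
tcp_rot: [3.14, -0.081, 0.004]
wrist_force: [0.2, 0.9, 6.8]
finger_gap: 0.035
finger_force: 60.4
```

Run:
```python
from h import *
st()
u=np.array([.928,-.373]);p=np.array([557,315.3])-60*u+1*np.array([.373,.928]);print(p)
go(p[0],p[1],125,68.1)
```

```text
9.225 [472.3  25.4   9.7] th -3.0 gap 35.0 60.416332483291626 [0.2 0.9 6.8] j [ -5.  30. 114.   0.  36.  88.]
[501.693 338.608]
[  13.4 -314.3 -115.3] [  0.1  -0.1 -71.1]
```

Call:
move_arm(plan=[0,0,-60,0,0,0,1,0,-10,-116,0,0,-6,1,2,-60,-116,0,0,-16,1,4,-110,-116,0,0,-27,1,7,-165,-116,0,0,-38,1,9,-220,-116,0,0,-49,1,12,-270,-116,0,0,-60,1,14,-316,-116,0,0,-70,1])

```text
clock: 10.22
tool_pos: [0.5014, 0.3421, 0.125]
tcp_rot: [2.618, 1.737, 0.001]
wrist_force: [0.3, -0.4, -1.8]
finger_gap: 0.0349
finger_force: 61.0
```

Call:
move_arm(plan=[0,0,0,0,0,-1,1,0,0,0,0,0,-1,1])

```text
clock: 10.48
tool_pos: [0.5009, 0.3397, 0.1244]
tcp_rot: [2.609, 1.75, -0.002]
wrist_force: [-0.0, 0.1, -2.5]
finger_gap: 0.0351
finger_force: 61.0
```

Run:
```python
from h import *
st()
go(502.6,340.9,90,68.1)
im,d,c=cam("wrist")
hsv=cv2.cvtColor(im,cv2.COLOR_RGB2HSV);m=cv2.inRange(hsv,(100,130,60),(125,255,255))
T=robot.get_state()["tool_pos"][:2]*1000
for x in (150,200,230,400,440):
    v=np.where(m[220:320,x]>0)[0]+220
    P=onplane([(x,v.min()),(x,v.max())],.08,c)[:,:2]*1000
    print(x,v.min(),v.max(),((P-T)@np.array([.373,.928])).round(1))
```

```text
10.475 [500.9 339.7 124.4] th 67.7 gap 35.1 60.99611520767212 [-0.   0.1 -2.5] j [28. 27. 92. -0. 60. 50.]
[ 1.8  1.2 34.4] [-0.   0.1 -0.4]Traceback (most recent call last):
  File "<stdin>", line 9, in <module>
    return umr_minimum(a, axis, None, out, keepdims, initial, where)
ValueError: zero-size array to reduction operation minimum which has no identity
```

Call:
move_arm(plan=[2,1,0,0,0,-0.5,1,2,1,15,0,0,-0.5,1,2,1,27,0,0,-0.5,1,2,1,32,0,0,-0.5,1,2,1,34,0,0,-0.5,1,2,1,35,0,0,-0.5,1,2,1,35,0,0,-0.5,1])

```text
clock: 11.4
tool_pos: [0.5036, 0.342, 0.0897]
tcp_rot: [-2.601, -1.762, -0.002]
wrist_force: [-0.1, 0.7, -0.4]
finger_gap: 0.0351
finger_force: 61.2
```

Run:
```python
from h import *
st()
go(502.6,340.9,90,68.1)
```

```text
11.4 [503.6 342.   89.7] th 68.2 gap 35.1 61.193554401397705 [-0.1  0.7 -0.4] j [28. 30. 94.  0. 56. 49.]
[-1.4 -0.6 -0.3] [ 0.  -0.1  0.1]
```

Call:
move_arm(plan=[-1.5,0,1,0,0,0,1,-1.5,0,1,0,0,0,1,-1.5,0,1,0,0,0,0.3,-1.5,0,1,0,0,0,-0.3,-1.5,0,1,0,0,0,-1,-1.5,0,1,0,0,0,-1,-1.5,0,-30,0,0,0,-1,-1.5,0,-80,0,0,0,-1])

```text
clock: 12.4
tool_pos: [0.5013, 0.3394, 0.1683]
tcp_rot: [-2.601, -1.761, 0.007]
wrist_force: [0.7, 1.2, 0.3]
finger_gap: 0.0853
finger_force: 0.0
```

Call:
move_arm(plan=[0,0,-20,0,0,0,-1,0,0,-20,0,0,0,-1])

```text
clock: 12.65
tool_pos: [0.504, 0.3409, 0.1911]
tcp_rot: [2.601, 1.762, 0.006]
wrist_force: [-0.2, -0.3, -0.6]
finger_gap: 0.0857
finger_force: 0.0
```

Run:
```python
from h import *
st()
im,d,c=cam("wrist");save("w4",im)
go(467.3,-364.2,190,2)
print(180-87.8)
```

```text
12.65 [504.  340.9 191.1] th 68.2 gap 85.7 0.0 [-0.2 -0.3 -0.6] j [28. 23. 88.  0. 68. 49.]
[-667.6  228.3   -0.9] [ 0.  -0.1 66.2]
92.2
```

View pics/w4.png

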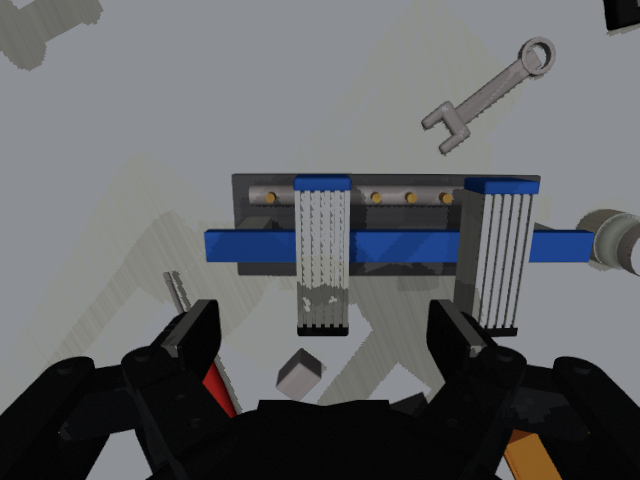

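Both modules lie square and level on the bar, at (323,255) and (495,255), well apart. Next is the selector, starting with a wrist look at the dial.

Run:
```python
from h import *
go(468,-420,190,94)
```

```text
[-719.1  249.6   -1. ] [  0.   -0.  -25.8]
```

Call:
move_arm(plan=[-719,250,0,0,0,-26,-1,-719,250,0,0,0,-26,-1,-719,250,0,0,0,-26,-1,-719,250,0,0,0,-26,-1,-719,250,0,0,0,-26,-1,-719,250,0,0,0,-26,-1,-719,250,0,0,0,-26,-1,-719,250,0,0,0,-26,-1])

```text
clock: 13.7
tool_pos: [0.479, -0.1554, 0.1877]
tcp_rot: [-2.136, -2.3, 0.001]
wrist_force: [1.2, -0.6, 0.2]
finger_gap: 0.0852
finger_force: 0.0
```

Run:
```python
from h import *
st();go(468,-420,190,94)
```

```text
13.7 [ 479.  -155.4  187.7] th 94.2 gap 85.2 0.0 [ 1.2 -0.6  0.2] j [-26.  15. 101.   0.  63. -30.]
[-263.   -30.4   -2.7] [-0.1 -0.1  0.2]
```

Call:
move_arm(plan=[-255,-30,-3,0,0,0,-1,-255,-30,-3,0,0,0,-1,-255,-30,-3,0,0,0,-1,-255,-30,-3,0,0,0,-1,-255,-30,-3,0,0,0,-1,-255,-30,-3,0,0,0,-1])

```text
clock: 14.45
tool_pos: [0.4682, -0.4097, 0.1903]
tcp_rot: [-2.137, -2.298, -0.001]
wrist_force: [-0.6, -0.3, -1.2]
finger_gap: 0.0854
finger_force: 0.0
```

```bash
cat > dial.py <<'E'
from meas import *
def dial(name):
    st();im,d,c=cam(name);save(name,im);np.savez("dial.npz",im=im)
    return im,d,c
if __name__=="__main__":
    robot.camera("top")
    im,d,c=dial("wrist");P={}
    for n,lo,hi,z in [("wht",(0,0,190),(180,50,255),.03),("grn",(45,100,60),(80,255,255),.03),("red",(0,150,90),(5,255,255),.03),("yel",(24,130,100),(35,255,255),.03),("blu",(105,130,60),(125,255,255),.03),("ptr",(8,120,80),(20,255,255),.038),("ptr80",(8,120,80),(20,255,255),.080)]:
        for b in blob(im,lo,hi,(100,0,640,480),60):
            r=rect(b,z,c)
            if abs(r[0][0]-467)<80 and abs(r[0][1]+364)<80 and max(r[1])<60:
                print(n,cv2.boundingRect(b),np.round(r[0],1),np.round(r[1],1),round(r[2],1))
E
python3 dial.py
```

```text
14.5 [ 468.5 -408.8  190.7] th 94.2 gap 85.3 0.0 [ 0.1  0.5 -0.2] j [-47.  25.  86.   0.  69. -52.]
grn (249, 136, 24, 25) [ 410.  -343.8] [19.5 19.6] 3.9
red (367, 204, 23, 24) [ 514.5 -394. ] [19.7 19.8] 50.4
yel (380, 142, 24, 24) [ 520.2 -340.2] [19.6 18.9] 4.5
blu (258, 200, 23, 23) [ 418.9 -396.8] [19.5 19.5] 4.1
ptr (321, 102, 7, 45) [ 461.8 -321.5] [ 4.8 33.9] 4.3
ptr (322, 152, 7, 44) [ 465.5 -360.6] [ 4.9 35.2] 4.4
ptr80 (321, 102, 7, 45) [ 462.1 -324.2] [ 4.1 29.1] 4.3
ptr80 (322, 152, 7, 44) [ 465.3 -357.8] [ 4.2 30.2] 4.4
```

View pics/wrist.png

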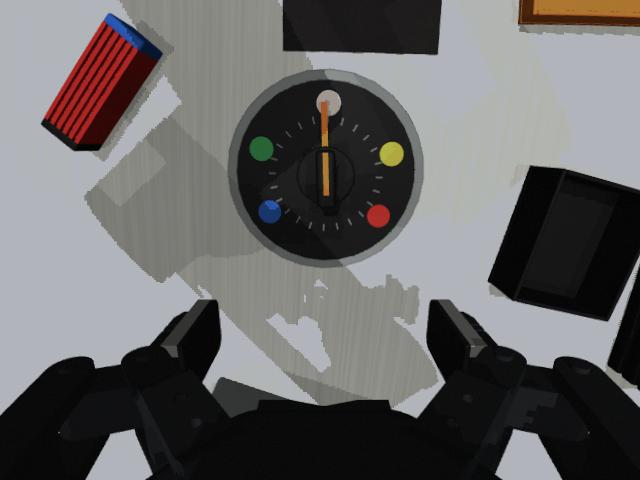

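The dial picture shows the pointer just beside white, with its tip at (324,102) and the white disc at (329,102). Green is at (261,148), 70° counter-clockwise of white. Angles: pointer 94.3°, white 91.7°, green 162.1°, axis near (466,-362). Red at (378,216) and blue at (269,211) aren't the ones meant.

Run:
```python
from h import *
st();go(466,-362,50,94.3)
```

```text
14.55 [ 468.8 -408.4  191.1] th 94.3 gap 85.3 0.0 [-0.7 -0.5 -0.4] j [-47.  25.  86.   0.  69. -52.]
[ 46.1   0.9 141.2] [-0.1 -0.2 -0. ]
```

Call:
move_arm(plan=[46,1,20,0,0,0,-1,46,1,70,0,0,0,-1,46,1,120,0,0,0,-1,46,1,141,0,0,0,-1,46,1,141,0,0,0,-1])

```text
clock: 15.18
tool_pos: [0.4658, -0.3614, 0.0497]
tcp_rot: [-2.132, -2.3, -0.001]
wrist_force: [-0.6, 0.1, 0.6]
finger_gap: 0.0857
finger_force: 0.0
```

Run:
```python
from h import *
st();go(466,-362,50,94.3)
```

```text
15.175 [ 465.8 -361.4   49.7] th 94.3 gap 85.7 0.0 [-0.6  0.1  0.6] j [-45.  32.  97.   0.  51. -49.]
[-0.6  0.2 -0.3] [-0.2 -0.2  0. ]
```

Call:
move_arm(plan=[0,0,0,0,0,0,1,0,0,0,0,0,0,1,0,0,0,0,0,0,1,0,0,0,0,0,0,1,0,0,0,0,0,0,1,0,0,0,0,0,0,1])

```text
clock: 15.92
tool_pos: [0.4667, -0.3648, 0.0521]
tcp_rot: [2.138, 2.302, -0.001]
wrist_force: [-2.6, 0.5, 5.5]
finger_gap: 0.013
finger_force: 58.6
```

Run:
```python
from h import *
st();print(robot.get_state()["ft_torque"])
```

```text
15.925 [ 466.7 -364.8   52.1] th 94.2 gap 13.0 58.591691851615906 [-2.6  0.5  5.5] j [-45.  32.  97.  -0.  51. -49.]
[ 0.07034684  0.37997813 -0.07168872]
```

Call:
move_arm(plan=[0,0,0,0,0,-9,1,0,0,0,0,0,-18,1,0,0,0,0,0,-27,1,0,0,0,0,0,-36,1,0,0,0,0,0,-45,1,0,0,0,0,0,-54,1,0,0,0,0,0,-62,1,0,0,0,0,0,-68,1])

```text
clock: 16.92
tool_pos: [0.4684, -0.3633, 0.0521]
tcp_rot: [0.481, 3.102, 0.003]
wrist_force: [5.4, 8.0, 4.5]
finger_gap: 0.0132
finger_force: 58.6
```

Call:
move_arm(plan=[0,0,0,0,0,0,1,0,0,0,0,0,0,1])

```text
clock: 17.18
tool_pos: [0.4685, -0.3633, 0.0521]
tcp_rot: [0.486, 3.101, 0.003]
wrist_force: [4.9, 6.8, 5.4]
finger_gap: 0.0133
finger_force: 58.7
```

Run:
```python
from h import *
st();print(robot.get_state()["ft_torque"])
```

```text
17.175 [ 468.5 -363.3   52.1] th 162.2 gap 13.3 58.729771971702576 [4.9 6.8 5.4] j [ -45.   32.   97.    0.   51. -117.]
[ 1.08652876 -0.81905353  0.05753344]
```

Call:
move_arm(plan=[0,0,0,0,0,0,0.3,0,0,0,0,0,0,-0.4,0,0,0,0,0,0,-1,0,0,0,0,0,0,-1,0,0,0,0,0,0,-1,0,0,-50,0,0,0,-1,0,0,-100,0,0,0,-1,-20,0,-138,0,0,0,-1])

```text
clock: 18.18
tool_pos: [0.4853, -0.3704, 0.1914]
tcp_rot: [-0.486, -3.104, 0.0]
wrist_force: [0.6, -0.5, -0.2]
finger_gap: 0.0854
finger_force: 0.0
```

Call:
move_arm(plan=[-25,0,0,0,0,0,-1,-25,0,0,0,0,0,-1,-25,0,0,0,0,0,-1,-25,0,0,0,0,0,-1,-25,0,0,0,0,0,-1,-25,0,0,0,0,0,-1])

```text
clock: 18.92
tool_pos: [0.5094, -0.3781, 0.1892]
tcp_rot: [-0.485, -3.103, -0.0]
wrist_force: [-0.1, 0.4, 0.8]
finger_gap: 0.0854
finger_force: 0.0
```

```bash
python3 dial.py
```

```text
18.975 [ 509.5 -378.1  189.2] th 162.2 gap 85.6 0.0 [ 0.9 -0.5 -1. ] j [ -43.   26.   85.    0.   70. -115.]
grn (314, 89, 25, 26) [ 410.2 -343.5] [19.5 19.2] 72.2
red (297, 228, 23, 23) [ 514.9 -393.8] [19.6 20.2] 72.0
yel (356, 215, 24, 23) [ 519.9 -340.3] [19.9 19.9] 27.9
blu (256, 121, 25, 26) [ 419.3 -397. ] [20.  19.9] 26.8
ptr (322, 101, 7, 46) [ 426.9 -349.8] [ 4.9 34.5] 72.4
ptr (323, 153, 6, 44) [ 465.4 -361.7] [ 4.2 35.1] 72.4
ptr80 (322, 101, 7, 46) [ 429.5 -350.7] [ 4.2 29.5] 72.4
ptr80 (323, 153, 6, 44) [ 462.5 -360.9] [ 3.6 30.1] 72.4
```

View pics/wrist.png

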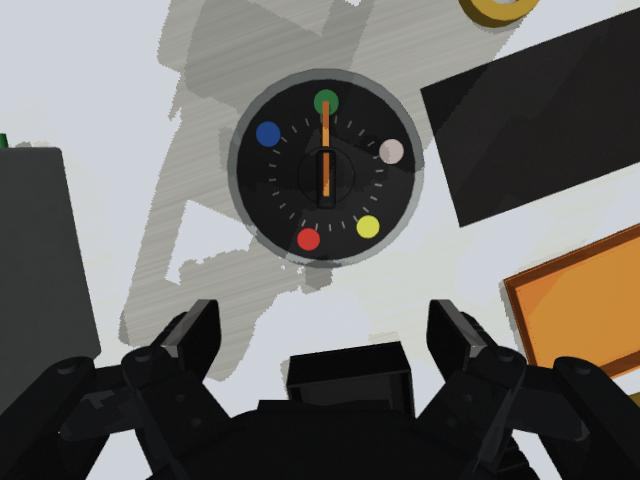

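The pointer tip at (325,102) is on the green disc at (326,102). I wait out the three seconds with the knob released, then regrip.

Call:
move_arm(plan=[0,0,0,0,0,0,-1,0,0,0,0,0,0,-1,0,0,0,0,0,0,-1,0,0,0,0,0,0,-1,0,0,0,0,0,0,-1,0,0,0,0,0,0,-1,0,0,0,0,0,0,-1,0,0,0,0,0,0,-1])

```text
clock: 20.02
tool_pos: [0.5097, -0.3782, 0.1893]
tcp_rot: [-0.485, -3.104, -0.0]
wrist_force: [0.0, 0.2, -0.7]
finger_gap: 0.0854
finger_force: 0.0
```

Call:
move_arm(plan=[0,0,0,0,0,0,-1,0,0,0,0,0,0,-1,0,0,0,0,0,0,-1,0,0,0,0,0,0,-1,0,0,0,0,0,0,-1,0,0,0,0,0,0,-1,0,0,0,0,0,0,-1,0,0,0,0,0,0,-1])

```text
clock: 21.02
tool_pos: [0.5098, -0.3782, 0.1893]
tcp_rot: [0.485, 3.104, 0.0]
wrist_force: [0.4, -0.4, 0.2]
finger_gap: 0.0854
finger_force: 0.0
```

Run:
```python
from h import *
st();go(466.5,-362.5,52,162.4)
```

```text
21.025 [ 509.8 -378.2  189.3] th 162.2 gap 85.4 0.0 [ 0.4 -0.4  0.2] j [ -43.   26.   85.    0.   70. -115.]
[ 46.    1.8 137.3] [ 0.   0.  -0.2]
```

Call:
move_arm(plan=[46,2,20,0,0,0,-1,46,2,70,0,0,0,-1,46,2,120,0,0,0,-1,46,2,137,0,0,0,-1,46,2,137,0,0,0,1,46,2,137,0,0,0,1,46,2,137,0,0,0,1,46,2,137,0,0,0,1])

```text
clock: 22.02
tool_pos: [0.4673, -0.3628, 0.0536]
tcp_rot: [0.485, 3.102, -0.002]
wrist_force: [-0.3, 1.5, 21.1]
finger_gap: 0.0126
finger_force: 62.0
```

Call:
move_arm(plan=[0,0,0,0,0,0,1,0,0,0,0,0,0,1])

```text
clock: 22.28
tool_pos: [0.4673, -0.3628, 0.0537]
tcp_rot: [0.485, 3.102, -0.002]
wrist_force: [0.5, -0.5, 5.7]
finger_gap: 0.0129
finger_force: 58.4
```

Run:
```python
from h import *
st()
```

```text
22.275 [ 467.3 -362.8   53.7] th 162.2 gap 12.9 58.44193160533905 [ 0.5 -0.5  5.7] j [ -45.   32.   97.    0.   51. -117.]
```

Call:
move_arm(plan=[0,0,0,0,0,9,1,0,0,0,0,0,18,1,0,0,0,0,0,27,1,0,0,0,0,0,36,1,0,0,0,0,0,45,1,0,0,0,0,0,54,1,0,0,0,0,0,63,1,0,0,0,0,0,70.5,1])

```text
clock: 23.28
tool_pos: [0.4665, -0.3634, 0.0537]
tcp_rot: [2.191, 2.249, -0.002]
wrist_force: [-3.3, -1.4, 6.6]
finger_gap: 0.0129
finger_force: 58.7
```

Call:
move_arm(plan=[0,0,0,0,0,0,1,0,0,0,0,0,0,1,0,0,0,0,0,0,0.3,0,0,0,0,0,0,-0.4,0,0,0,0,0,0,-1,0,0,0,0,0,0,-1,0,0,0,0,0,0,-1,0,0,-50,0,0,0,-1])

```text
clock: 24.28
tool_pos: [0.4642, -0.3599, 0.0993]
tcp_rot: [-2.182, -2.248, -0.0]
wrist_force: [0.3, -0.1, 0.2]
finger_gap: 0.0853
finger_force: 0.0
```

Call:
move_arm(plan=[-20,0,-50,0,0,0,-1,-45,0,-87,0,0,0,-1,-45,0,-87,0,0,0,-1,-45,0,-87,0,0,0,-1,-45,0,-87,0,0,0,-1])

```text
clock: 24.9
tool_pos: [0.467, -0.4056, 0.1875]
tcp_rot: [-2.185, -2.252, -0.001]
wrist_force: [0.5, -0.2, -0.5]
finger_gap: 0.0855
finger_force: 0.0
```

```bash
python3 dial.py
python3 - <<'E'
from meas import *
go(502,339,190,68)
im,d,c=cam("top");save("top1",im)
b=blob(im,(8,120,80),(20,255,255),(270,90,440,230))[0];print("tray",rect(b,.024,c))
E
```

```text
24.95 [ 467.1 -405.7  187.6] th 91.8 gap 85.5 0.0 [-0.4 -0.5 -0.8] j [-47.  24.  87.   0.  69. -49.]
grn (247, 143, 24, 25) [ 410.1 -344. ] [19.7 19.3] 89.6
red (368, 206, 23, 24) [ 514.6 -393.8] [19.5 19.7] 47.9
yel (378, 143, 25, 24) [ 519.9 -340.3] [20.2 18.7] 2.0
blu (259, 206, 23, 24) [ 419.4 -397.1] [20.  19.8] 51.7
ptr (322, 105, 6, 46) [ 464.6 -321.2] [ 4.  34.5] 1.7
ptr (322, 157, 6, 44) [ 465.8 -361.4] [ 4.2 35.1] 1.9
ptr80 (322, 105, 6, 46) [ 464.7 -323.5] [ 3.5 29.5] 1.7
ptr80 (322, 157, 6, 44) [ 465.7 -358. ] [ 3.6 30.1] 1.9
[ 7.435e+02  5.750e+01 -5.000e-01] [-0.1 -0.1 23.8]
tray ((683.8944091796875, -90.50471496582031), (148.67086791992188, 246.60508728027344), 6.046130657196045)
```

View pics/top1.png

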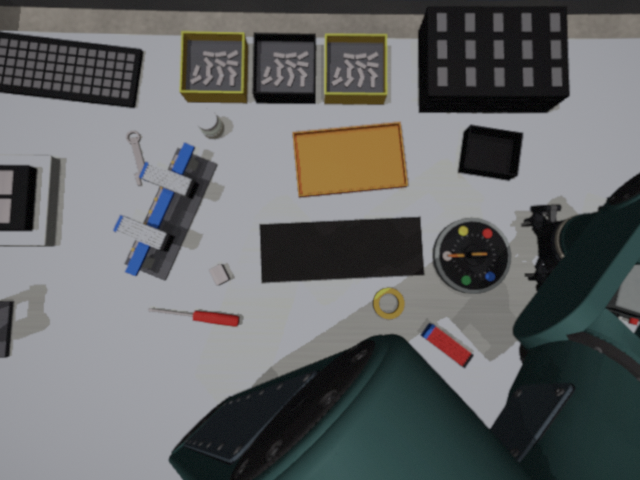

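The pointer is on white (447,256). Both modules are still on the bar, at (167,180) and (143,233), and the tray hasn't moved. Now I fetch the modules.

Call:
move_arm(plan=[60,5,0,0,0,2,-1,120,9,0,0,0,4,-1,180,14,0,0,0,6,-1,240,19,0,0,0,8,-1,300,23,0,0,0,10,-1,360,28,0,0,0,12,-1,420,32,0,0,0,14,-1,480,37,0,0,0,16,-1])

```text
clock: 26.05
tool_pos: [0.4899, 0.0757, 0.1891]
tcp_rot: [-2.481, -1.927, 0.0]
wrist_force: [0.9, 0.0, -0.6]
finger_gap: 0.0854
finger_force: 0.0
```

Run:
```python
from h import *
robot.camera("top");robot.camera("top");st();go(502.5,340.5,160,68.2)
```

```text
26.15 [489.7  79.1 189.1] th 76.0 gap 85.4 0.0 [-0.6 -0.7  0.2] j [  1.  15. 102.   0.  63.  15.]
[256.7 -50.7  29.7] [-0.1 -0.1  7.8]
```

Call:
move_arm(plan=[60,-12,0,0,0,2,-1,115,-23,0,0,0,4,-1,170,-34,0,0,0,6,-1,225,-45,0,0,0,8,-1,257,-51,10,0,0,8,-1,257,-51,30,0,0,8,-1,257,-51,30,0,0,8,-1,257,-51,30,0,0,8,-1])

```text
clock: 27.15
tool_pos: [0.5046, 0.3346, 0.1596]
tcp_rot: [2.609, 1.75, -0.001]
wrist_force: [0.3, -0.1, 0.5]
finger_gap: 0.0851
finger_force: 0.0
```

Run:
```python
from meas import *
robot.camera("top");st();go(502.5,340.5,90,68.2)
im,d,c=cam("wrist")
for b in blob(im,(0,0,110),(180,60,255),(240,150,400,400),300)[:2]:
    r=rect(b,.116,c);print(cv2.boundingRect(b),np.round(r[0],1),np.round(r[1],1),round(r[2],1))
for b in blob(im,(105,120,60),(125,255,255),(240,100,400,230),100)[:2]:
    r=rect(b,.116,c);print("blue",cv2.boundingRect(b),np.round(r[0],1),np.round(r[1],1),round(r[2],1))
```

```text
27.2 [504.9 334.7 160. ] th 67.7 gap 85.7 0.0 [0.  0.3 0.2] j [27. 25. 90. -0. 65. 49.]
[ 4.4 -4.4 70. ] [ 0.  -0.  -0.5]
(240, 186, 160, 214) [494.9 318.9] [134.9 101.7] 67.7
(240, 150, 160, 20) [526.2 393.7] [ 9.7 83.3] 67.6
blue (282, 171, 67, 18) [520.1 385. ] [ 8.9 34.9] 67.6
```

Call:
move_arm(plan=[3,-4.5,0,0,0,0,-1,3,-4.5,35,0,0,0,-1,3,-4.5,60,0,0,0,-1,3,-4.5,69,0,0,0,-1,3,-4.5,69,0,0,0,1,3,-4.5,69,0,0,0,1,3,-4.5,69,0,0,0,1,3,-4.5,69,0,0,0,1])

```text
clock: 28.25
tool_pos: [0.5024, 0.3404, 0.0918]
tcp_rot: [2.609, 1.75, 0.004]
wrist_force: [-0.6, -0.8, 6.7]
finger_gap: 0.0349
finger_force: 61.0
```

Call:
move_arm(plan=[0,0,0,0,0,0,1,0,0,-30,0,0,0,1,0,0,-60,0,0,0,1,0,0,-60,0,0,0,1])

```text
clock: 28.75
tool_pos: [0.503, 0.3407, 0.1527]
tcp_rot: [2.608, 1.75, 0.008]
wrist_force: [-0.1, -0.1, -2.3]
finger_gap: 0.0348
finger_force: 60.5
```

Run:
```python
from meas import *
st()
t=np.radians(6.05);c=np.array([684,-90.5]);v=np.array([-np.sin(t),np.cos(t)])
print(c+50*v,c-50*v)
p=c+50*v;go(p[0],p[1],110,6)
```

```text
28.75 [503.  340.7 152.7] th 67.7 gap 34.8 60.492879152297974 [-0.1 -0.1 -2.3] j [28. 25. 91.  0. 63. 50.]
[678.73018463 -40.77848508] [ 689.26981537 -140.22151492]
[-286.6  307.1   42.5] [ 0.  -0.3 61.7]
```

Call:
move_arm(plan=[-30,35,0,0,0,5,1,-70,75,0,0,0,14,1,-108,116,0,0,0,23,1,-146,157,5,0,0,32,1,-184,197,15,0,0,41,1,-222,238,25,0,0,49,1,-258,276,35,0,0,56,1,-286,306,42,0,0,61.5,1])

```text
clock: 29.75
tool_pos: [0.6756, -0.043, 0.1059]
tcp_rot: [-3.137, -0.163, 0.004]
wrist_force: [0.2, -0.3, -2.4]
finger_gap: 0.0346
finger_force: 60.6
```

```bash
cat > tray.py <<'E'
from meas import *
robot.camera("scene");robot.camera("scene");st()
im,d,c=cam("top");save("topt",im)
hsv=cv2.cvtColor(im,cv2.COLOR_RGB2HSV)
b=blob(im,(8,120,60),(20,255,255),(250,80,460,240),100)
for q in b[:3]: print("tray",cv2.boundingRect(q),rect(q,.024,c))
r=rect(np.vstack(b),.024,c);print("all",r)
E
python3 tray.py; python3 -c "
from h import *
go(678.7,-40.8,60,6)"
```

```text
29.85 [676.7 -45.4 105.7] th 5.9 gap 34.8 60.54988503456116 [-0.8  0.3 -1.9] j [-10.  34.  83.  -0.  63.  75.]
tray (370, 123, 37, 67) ((691.7114868164062, -177.02325439453125), (153.33258056640625, 81.84690856933594), 0.4171781539916992)
tray (341, 146, 16, 20) ((692.9112548828125, -89.11641693115234), (33.13589096069336, 41.15333938598633), 71.65949249267578)
tray (293, 131, 30, 28) ((714.9590454101562, 5.871604919433594), (65.66268920898438, 61.04131317138672), 5.90050745010376)
all ((683.35595703125, -90.5291748046875), (149.5885467529297, 245.8593292236328), 6.212870121002197)
[ 3.4 -1.8 46. ] [-0.   0.1  0.1]
```

View pics/topt.png

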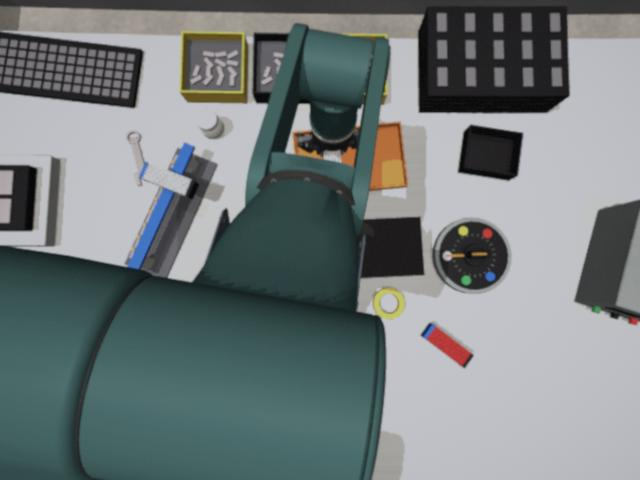

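The tray is still in place, with its right end at (388,157). I lower module A into its left half.

Call:
move_arm(plan=[3,-2,30,0,0,0,1,3,-2,60,0,0,0,1,3,-2,78,0,0,0,1,3,-2,85,0,0,0,1,3,-2,88,0,0,0,1,3,-2,89,0,0,0,1])

```text
clock: 30.65
tool_pos: [0.6796, -0.0385, 0.0201]
tcp_rot: [3.137, 0.171, 0.002]
wrist_force: [-0.1, -0.4, -1.2]
finger_gap: 0.0348
finger_force: 60.7
```

```bash
python3 -c "
from h import *
st()"
```

```text
30.65 [679.6 -38.5  20.1] th 6.2 gap 34.8 60.654780864715576 [-0.1 -0.4 -1.2] j [-9. 40. 86.  0. 54. 75.]
```

Call:
move_arm(plan=[0,2,2,0,0,0,1,0,2,3,0,0,0,1,0,2,3.5,0,0,0,1,0,2,3.5,0,0,0,0.3,0,2,3.5,0,0,0,-0.3,0,2,3.5,0,0,0,-0.6,0,2,3.5,0,0,0,-0.6,0,2,-20,0,0,0,-0.6])

```text
clock: 31.65
tool_pos: [0.6773, -0.0402, 0.0378]
tcp_rot: [-3.136, -0.171, 0.006]
wrist_force: [0.7, 0.4, 0.4]
finger_gap: 0.0684
finger_force: 0.0
```

Call:
move_arm(plan=[0,0,-50,0,0,0,-0.6,0,0,-100,0,0,0,-0.6,0,0,-145,0,0,0,-1,0,0,-145,0,0,0,-1])

```text
clock: 32.15
tool_pos: [0.6823, -0.041, 0.1894]
tcp_rot: [3.135, 0.171, 0.014]
wrist_force: [0.6, 0.5, -0.3]
finger_gap: 0.0854
finger_force: 0.0
```

Run:
```python
from h import *
st();go(613,293,165,68)
```

```text
32.15 [682.3 -41.  189.4] th 6.2 gap 85.4 0.0 [ 0.6  0.5 -0.3] j [-9. 29. 79.  0. 72. 75.]
[ -32.8 -339.6   23.4] [  0.4  -0.4 -61.8]
```

Call:
move_arm(plan=[-4,-45,0,0,0,-8,-1,-8,-90,0,0,0,-16,-1,-12,-135,0,0,0,-24,-1,-16,-180,0,0,0,-32,-1,-21,-225,0,0,0,-40,-1,-26,-270,0,0,0,-48,-1,-30,-310,5,0,0,-56,-1,-33,-340,20,0,0,-62,-1])

```text
clock: 33.15
tool_pos: [0.6087, 0.2957, 0.1636]
tcp_rot: [-2.596, -1.768, -0.0]
wrist_force: [-0.2, -0.5, 0.8]
finger_gap: 0.0851
finger_force: 0.0
```

Run:
```python
from meas import *
robot.camera("top");robot.camera("top");robot.camera("top");st()
im,d,c=cam("wrist")
for b in blob(im,(105,120,60),(125,255,255),(200,100,440,215),100)[:2]:
    r=rect(b,.116,c);print("blue",cv2.boundingRect(b),np.round(r[0],1),np.round(r[1],1),round(r[2],1))
p=np.array(rect(blob(im,(105,120,60),(125,255,255),(200,100,440,215),100)[0],.116,c)[0])-50.6*np.array([.3746,.9272])
print(p);go(p[0]+.5,p[1]+1,91,68)
```

```text
33.3 [607.5 294.7 162.2] th 68.3 gap 85.7 0.0 [ 0.1 -0.3  0.2] j [20. 30. 81.  0. 69. 42.]
blue (302, 175, 67, 18) [631.  339.3] [ 8.9 35.3] 69.5
[612.0542732  292.34393391]
[ 1.3  4.2 71.9] [-0.1  0.1  0.2]
```

Call:
move_arm(plan=[1,4.5,0,0,0,0,-1,1,4.5,35,0,0,0,-1,1,4.5,60,0,0,0,-1,1,4.5,71,0,0,0,-1,1,4.5,71,0,0,0,1,1,4.5,71,0,0,0,1,1,4.5,71,0,0,0,1,1,4.5,71,0,0,0,1])

```text
clock: 34.35
tool_pos: [0.6152, 0.2936, 0.095]
tcp_rot: [2.6, 1.762, 0.005]
wrist_force: [1.5, -0.1, 6.0]
finger_gap: 0.035
finger_force: 61.8
```

Call:
move_arm(plan=[0,0,0,0,0,0,1,0,0,-30,0,0,0,1,0,0,-60,0,0,0,1,0,0,-60,0,0,0,1])

```text
clock: 34.85
tool_pos: [0.6156, 0.2939, 0.1559]
tcp_rot: [2.6, 1.762, 0.008]
wrist_force: [1.3, -0.2, -1.6]
finger_gap: 0.0344
finger_force: 61.0
```

```bash
python3 tray.py;python3 - <<'E'
from h import *
go(689.2,-142,120,6.1)
im=cv2.imread("pics/topt.png");print(im.shape)
E
```

```text
34.95 [613.4 293.  152.7] th 68.2 gap 34.6 61.02458596229553 [ 0.  -0.8 -2.7] j [20. 31. 81.  0. 68. 41.]
tray (293, 123, 114, 74) ((683.2722778320312, -89.95211791992188), (149.61273193359375, 247.8138885498047), 6.096761226654053)
all ((683.2722778320312, -89.95211791992188), (149.61273193359375, 247.8138885498047), 6.096761226654053)
[-375.4  232.2   32. ] [-0.1  0.1 62.1]
(480, 640, 3)
```

View pics/topt.png

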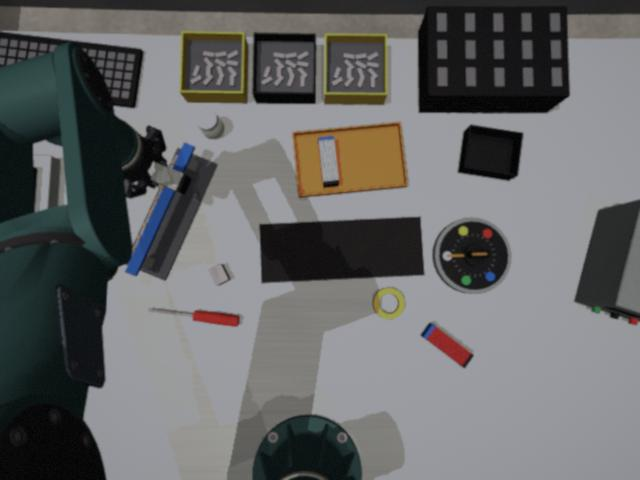

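Module A lies flat in the tray at (329,161). I carry module B over.

Call:
move_arm(plan=[-40,25,0,0,0,5,1,-90,56,0,0,0,14,1,-140,87,0,0,0,23,1,-190,118,0,0,0,32,1,-240,149,5,0,0,41,1,-290,180,15,0,0,50,1,-335,208,25,0,0,57,1,-374,231,32,0,0,62,1])

```text
clock: 36.0
tool_pos: [0.6885, -0.1417, 0.1186]
tcp_rot: [-3.136, -0.164, 0.005]
wrist_force: [-0.2, 0.6, -2.1]
finger_gap: 0.0349
finger_force: 61.0
```

```bash
python3 tray.py;python3 - <<'E'
from h import *
go(689,-142,19,6.1)
E
```

```text
36.1 [ 688.8 -145.   118.3] th 5.9 gap 34.8 60.91979384422302 [-0.2  0.1 -0.9] j [-17.  35.  79.  -0.  66.  67.]
tray (293, 129, 41, 68) ((675.1263427734375, -13.87075424194336), (149.04916381835938, 92.28199005126953), 5.794612884521484)
all ((675.1263427734375, -13.87075424194336), (149.04916381835938, 92.28199005126953), 5.794612884521484)
[ 0.9 -0.  99.7] [-0.1  0.2 -0.1]
```

Call:
move_arm(plan=[0,0,35,0,0,0,1,0,0,70,0,0,0,1,0,0,88,0,0,0,1,0,0,94,0,0,0,1,0,0,96,0,0,0,1,0,0,96,0,0,0,1])

```text
clock: 36.9
tool_pos: [0.6907, -0.14, 0.0265]
tcp_rot: [3.136, 0.171, 0.003]
wrist_force: [-0.8, -0.2, -1.2]
finger_gap: 0.0349
finger_force: 60.9
```

```bash
python3 -c "
from h import *
st()"
```

```text
36.9 [ 690.7 -140.    26.5] th 6.2 gap 34.9 60.934274196624756 [-0.8 -0.2 -1.2] j [-17.  41.  82.   0.  57.  67.]
```

Call:
move_arm(plan=[0,0,4,0,0,0,1,0,0,7,0,0,0,1,0,0,7,0,0,0,1,0,0,7,0,0,0,1])

```text
clock: 37.4
tool_pos: [0.6901, -0.14, 0.019]
tcp_rot: [3.137, 0.171, 0.001]
wrist_force: [-0.6, 0.6, 5.3]
finger_gap: 0.0349
finger_force: 61.8
```

```bash
python3 -c "
from h import *
st()"
```

```text
37.4 [ 690.1 -140.    19. ] th 6.2 gap 34.9 61.79977297782898 [-0.6  0.6  5.3] j [-17.  41.  83.   0.  56.  67.]
```

Contact at the expected height. I release and retreat clear.

Call:
move_arm(plan=[0,0,0,0,0,0,0.3,0,0,0,0,0,0,-0.3,0,0,0,0,0,0,-0.6,0,0,0,0,0,0,-0.6,0,0,-30,0,0,0,-0.6,0,0,-80,0,0,0,-0.6,0,0,-130,0,0,0,-0.6,0,0,-170,0,0,0,-0.6])

```text
clock: 38.4
tool_pos: [0.6902, -0.14, 0.1905]
tcp_rot: [3.137, 0.171, 0.002]
wrist_force: [-0.1, 1.1, 0.2]
finger_gap: 0.0683
finger_force: 0.0
```

Call:
move_arm(plan=[-45,45,0,0,0,0,-0.6,-85,85,0,0,0,0,-0.6,-120,130,0,0,0,0,-0.6,-150,180,0,0,0,0,-0.6,-170,235,0,0,0,0,-0.6,-180,290,0,0,0,0,-0.6,-180,290,0,0,0,0,-0.6,-180,290,0,0,0,0,-0.6])

```text
clock: 39.4
tool_pos: [0.5419, -0.4472, 0.1878]
tcp_rot: [-3.136, -0.169, 0.001]
wrist_force: [0.5, 0.5, 0.0]
finger_gap: 0.0685
finger_force: 0.0
```

```bash
python3 tray.py
python3 - <<'E'
from meas import *
im=cv2.cvtColor(cv2.imread("pics/topt.png"),cv2.COLOR_BGR2RGB)
_,d,c=cam("top")
for b in blob(im,(0,0,110),(180,60,255),(298,130,402,190),100)[:3]:
    print(cv2.boundingRect(b),rect(b,.04,c)); x,y,w,h=cv2.boundingRect(b)
    print(depthpts([(x+w//2,y+8),(x+w//2,y+h//2),(x+w//2,y+h-8)],d,c)[:,2].round(3))
E
```

```text
39.5 [ 542.4 -446.1  188. ] th 6.3 gap 68.6 0.0 [-0.1  0.5 -0.4] j [-45.  31.  75.   0.  74.  39.]
tray (293, 123, 115, 74) ((683.6632080078125, -90.69064331054688), (148.8364715576172, 246.99273681640625), 6.079286098480225)
all ((683.6632080078125, -90.69064331054688), (148.8364715576172, 246.99273681640625), 6.079286098480225)
(363, 133, 20, 44) ((689.4191284179688, -139.71583557128906), (96.75546264648438, 37.46821212768555), 5.968550205230713)
[0.036 0.045 0.041]
(318, 137, 21, 45) ((680.802734375, -41.06629180908203), (101.05961608886719, 35.72125244140625), 7.141486167907715)
[0.04  0.036 0.041]
```

View pics/topt.png

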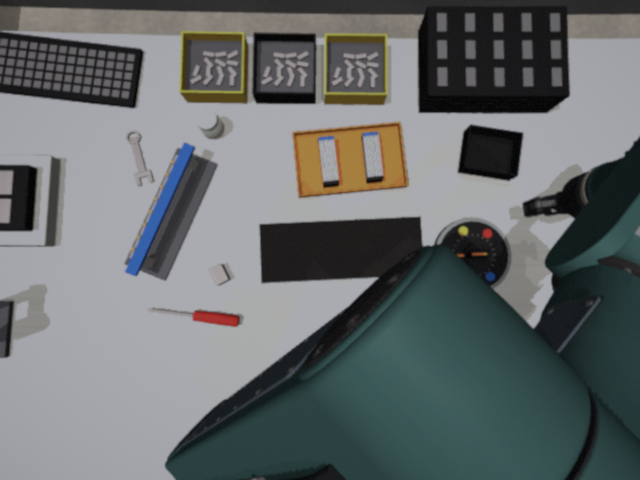

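Both modules lie flat and apart in the tray, at (329,161) and (373,157). Nothing else has moved, and the selector was untouched after the last check on white. I hand the job in.

```bash
python3 -c "
from plant import robot
print(robot.finish_job())"
```

```text
the job is handed in; nothing more can be done
None
```

The job is handed in: both modules (only two were waiting) were balanced on the bar, the selector went the short way to green for over three seconds and back to white, and the modules now lie flat side by side in the tray; the hand-in returned no verdict.

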